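Bush the bearing housing and hold its cover ready for the screws

ROBOT

A 6-joint arm with a two-finger parallel gripper is mounted at the origin on a cart in front of the work surface, level with it; the furniture and walls round the work are solid. World frame = base frame: x ahead of the robot, y to its left, z up, the work surface at z = 0. Lengths are in m, angles in rad, forces in N, time in s.
With the tool pointing down it reaches from about 0.425 to 0.95 m from the base axis. Payload 3.5 kg.
Tool frame: the origin (TCP) lies at the very end of the fingers, on their centre line; the grasp point (between the pads) lies 19 mm behind it; y points along the fingers, z is the direction in which the jaws open and shut, and the axes are right-handed (so a half turn about y gives the same grasp; the last joint's range is limited). The gripper opens to 85 mm and grips with 20 to 120 N. Pads are 22 mm wide; open, the fingers measure 114 mm over their backs; the gripper's body (76 mm by 85 mm) begins 54 mm behind the grasp point. The pads swing forward as they close: fully open they stand 13 mm farther back than shut.
Start: joints at [1.153, 0.286, 1.577, -0, 1.279, -0.15], TCP at [0.179, 0.651, 0.21] pointing down, gripper open.
Joint ranges: [-2.77, 2.77], [-0.9, 2.22], [0.21, 2.48], [-1.53, 4.67], [0.24, 2.81], [-2.84, 2.84]. Speed limits (rad/s): [2.79, 2.79, 3.14, 3.14, 3.14, 3.14].

INTERFACE

Orientations are given as a unit quaternion [x, y, z, w].
In Python, from plant import ctrl gives the robot as it stands. The module is installed in compiled form; this text tells all that it offers.
- The arm moves only by the tool jog_arm, never from a script. Its argument "deltas" is a list of rows, each a list of 3 entries, a list of its own where there are three numbers: the turn, a rotation vector about the tool's x, y, z in rad, then the shift along the tool's x, y, z in m, then the opening, from 0 (shut) to 1 (fully open). In form: [[[wx, wy, wz], [dx, dy, dz], gripper], ...]. A call has 1 to 10 rows; each row is the pose to reach, as a shift and turn from the pose measured when the call began, along the tool's axes at that moment; what a row does not reach only later rows make up. A row lasts 1/12 s, in which the tool goes at most 41.7 mm and 7.16 degrees, less where a joint would pass 70% of its speed; a pose out of reach is approached as far as the arm can. A call with a gripper value outside its range is refused whole. The fingers move at their own pace and stop on an object; "force" is the grip in N (left out, the last holds). Time passes only in rows, so rows that repeat a pose let the fingers close. It gives the time, the measured TCP pose, the force and the opening at its end, in the units of the state.
- ctrl.get_state(): the state, without advancing time (a new reading comes with each control period).
- ctrl.read_camera(name): name is "scene" or "top" or "wrist"; returns a dict with "pixels" (480x640x3 uint8, blue, green, red), "range_z" (480x640 float32, m along the optical axis (not along the pixel's ray), 0 where there is no reading), "fx", "fy", "cx", "cy" (pixels), "k1" (the pictures are not rectified: a ray, as slopes to the right and down, at radius r is drawn at 1 + k1 r^2 times it, then the intrinsics apply), "T" (4x4, takes a point from camera to world coordinates); the wrist camera has in their place "mount" (4x4, takes a point from camera to tool coordinates, whose origin is the TCP and whose axes are the tool frame's). Camera axes: x right, y up, looking along -z (the intrinsics and any distortion apply to the point x, -y, -z); pixel columns grow to the right and rows downward; lengths in m; the calibration is good to about 2 mm. A picture is of the moment at which its call begins: read the wrist's pose just before it.
- ctrl.sign_off(): hands the job in, once; it reports no verdict.
The state is a dict: "time": time; "qpos": joint angles; "dq": joint speeds; "joint_efforts": joint torques, N m; "eef_pos": TCP position; "tcp_rot": TCP orientation; "contact_force": force on the tool from outside, world axes, zero at the start; "wrist_torque": the same for the moment, N m; "opening": opening from 0.0 (shut) to 1.0 (fully open).
Only numpy, scipy, OpenCV 4.12 (cv2) and the standard library are available. Lean on these libraries where they do the work, as an engineer would, in place of code of your own. Each camera call takes 0.05 s, during which the arm holds its last target.

TASK

Two bronze bushes stand on the bench: slide the one that fits into the bore of the bearing housing, lowering it into the bore before you let go, and see that it ends up fully home; the other one stays standing on the bench. Then take the flange cover by its hub and hold it level and still, hub up, about 3 cm above the housing's top face, with its four screw holes straight over the four threaded holes, so that I can start the screws. Do not let the cover touch the housing or the bush, leave the other things on the bench alone, and finish while still holding the cover there.

Things in the scene. Friction and masses are not known exactly. Their poses are not given: they have to be found in the camera images.
- housing_mouth (a point): Bearing housing of dark cast steel, fixed to the bench: block 112 x 84 mm and 46 mm high with a foot at either end (158 mm over the feet, 12 mm high). This point is the centre of the bore's mouth, in the top face; x along the 112 mm length, z up. The bore is 34 mm wide and 36 mm deep with a flat floor (blind). Four 9 mm threaded holes at x = +-44, y = +-31 mm.
- thread_a (a point): mouth of the threaded hole at x = +44, y = +31 mm from the bore's centre, in the housing's top face
- thread_b (a point): mouth of the diagonally opposite threaded hole, at x = -44, y = -31 mm
- slim_bush_mid (a point): Bronze bush that fits the bore: plain tube, 30 mm outside, 12 mm bore, 50 mm high, standing on the bench (z = 0). This point is its centre, 25 mm up; z along its axis. Fully home its top stands 14 mm above the housing's top face, its centre 11 mm below it. It slides freely under its own weight. The timber with the board (edge at y = 0.141, 56 mm high) runs along x 2 to 6 cm beside the bushes, so the jaws have most room closing along x.
- wide_bush_mid (a point): Bronze bush that does not fit: plain tube, 38 mm outside, 20 mm bore, 50 mm high, standing on the bench. This point is its centre, 25 mm up.
- cover_hub (a point): Flange cover of bright steel, 0.3 kg, lying hub up on a plywood board on a timber (board top at z = 0.056, 94 mm wide in y): plate 112 x 84 x 6 mm with a hub block on top, 52 mm along x, 46 mm along y, 26 mm high (32 mm from underside to hub top), bored through 36 mm wide. This point is the hub's centre, 19 mm above the underside; x along the plate's 112 mm length, z up. Grip the hub across its 46 mm (along y). The plate is the same turned half round.
- cover_hole_a (a point): screw hole (11 mm) of the cover at x = +44, y = +31 mm, point on the plate's underside
- cover_hole_b (a point): diagonally opposite screw hole, at x = -44, y = -31 mm, on the underside. The plate has four such holes at x = +-44, y = +-31 mm.
- housing: the same housing; origin at the centre of its underside, on the bench
- cover: the same cover; origin at the centre of its underside
- slim_bush: the slim bush; origin at the centre of its lower end, z along its axis
- wide_bush: the wide bush; origin at the centre of its lower end, z along its axis
- caliper: bystander: steel outside caliper lying flat, 101 x 99 x 9 mm, origin under its middle
- abrasive_roll: bystander: standing roll of abrasive cloth, 74 x 59 x 50 mm, origin under its middle
- offcut_a: bystander: small wood off-cut, 32 x 47 x 22 mm, origin under its middle

How it is judged:
On the way, in this order (a step that is already met when the one before it is completed fails the run):
1. the slim bush is held with its lower end at least 5 mm inside the bore (z of slim_bush_mid in the frame of housing_mouth below 0.02 m and horizontal distance between slim_bush_mid and housing_mouth below 0.005 m and contact force between the fingers and slim_bush above 0.5 N), for 0.05 s.
2. the slim bush is fully home in the bore and released (z of slim_bush_mid in the frame of housing_mouth below -0.008 m and horizontal distance between slim_bush_mid and housing_mouth below 0.004 m and angle between the z axis of slim_bush_mid and the z axis of housing_mouth, either way round below 0.1 rad and contact force between the fingers and slim_bush below 0.1 N), for 0.2 s.
At the end, for the whole second after the job is handed in: Slim bush home in the bore (3 mm depth, 4 mm axis); gripper holds the cover level (0.1 rad) and still, underside 20 to 45 mm above the housing top, screw holes within 6 mm of straight above the threads, touching neither housing nor bush; wide bush standing on the bench (z of slim_bush_mid in the frame of housing_mouth below -0.008 m and horizontal distance between slim_bush_mid and housing_mouth below 0.004 m and angle between the z axis of slim_bush_mid and the z axis of housing_mouth, either way round below 0.1 rad and z of cover_hole_a in the frame of housing_mouth between 0.02 and 0.045 m and z of cover_hole_b in the frame of housing_mouth between 0.02 and 0.045 m and ((horizontal distance between cover_hole_a and thread_a below 0.006 m and horizontal distance between cover_hole_b and thread_b below 0.006 m) or (horizontal distance between cover_hole_a and thread_b below 0.006 m and horizontal distance between cover_hole_b and thread_a below 0.006 m)) and angle between cover's own z axis and vertical below 0.1 rad and contact force between the fingers and cover above 1 N and contact force between cover and housing below 0.3 N and contact force between cover and slim_bush below 0.3 N and linear speed of cover below 0.02 m/s and angular speed of cover below 0.1 rad/s and angle between wide_bush's own z axis and vertical below 0.2 rad and height (world z) of wide_bush_mid below 0.035 m); the arm keeps its last pose, push and grip.
It fails at once if the cover touches the housing or the bush in it (contact force between cover and housing above 2 N or contact force between cover and slim_bush above 2 N).
It fails at once if the caliper is disturbed (moved over 3 cm) (distance of caliper from where it was at the start of the episode above 0.03 m).
It fails at once if the roll of abrasive cloth is disturbed (moved over 3 cm) (distance of abrasive_roll from where it was at the start of the episode above 0.03 m).
It fails at once if the wood off-cut is disturbed (moved over 3 cm) (distance of offcut_a from where it was at the start of the episode above 0.03 m).
It also fails if it takes over 61 s, if anything falls off the work surface, if the arm or the gripper's body presses on something with over 40 N, if the wrist force passes 120 N, or if a joint passes its speed limit or range.

## Working session

There is one attempt and no reset: what is moved stays moved. The work goes in short steps, Python scripts to look and compute and a tool call to move; the robot and the scene stay as the last step left them, time stands still between calls to the robot, and variables do not carry over. Pictures are saved under pics/ and viewed, and the job is handed in when it is done.

Besides the shell and the picture viewer there is one more tool, called after "Request:" as name(argument=value, ...) on one line, values as JSON. jog_arm: Moves the arm, as the interface text tells. Its arguments: {"type":"object","properties":{"deltas":{"type":"array","items":{"type":"array"}},"force":{"type":"number"}},"required":["deltas"]}

```bash
mkdir -p pics
cat > h.py <<'E'
import numpy as np, cv2
from scipy.spatial.transform import Rotation as R
from plant import ctrl
def world(c, st=None):
    z=c["range_z"]; h,w=z.shape
    v,u=np.mgrid[0:h,0:w].astype(float)
    K=np.array([[c["fx"],0,c["cx"]],[0,c["fy"],c["cy"]],[0,0,1.]])
    p=cv2.undistortPoints(np.stack([u.ravel(),v.ravel()],1)[:,None],K,np.array([c["k1"],0,0,0,0.]))[:,0].reshape(h,w,2)
    P=np.stack([p[...,0]*z,-p[...,1]*z,-z,np.ones_like(z)],-1)
    if "T" in c: T=np.array(c["T"])
    else:
        A=np.eye(4);A[:3,:3]=R.from_quat(st["tcp_rot"]).as_matrix();A[:3,3]=st["eef_pos"]
        T=A@np.array(c["mount"])
    W=(P@T.T)[...,:3]; W[z==0]=np.nan
    return W
E
python3 - <<'E'
from h import *
s=ctrl.get_state(); print(s)
for n in("scene","top","wrist"):
    s=ctrl.get_state();c=ctrl.read_camera(n); cv2.imwrite(f"pics/{n}0.png",c["pixels"])
    W=world(c,s); np.save(f"{n}0.npy",W); print(n,c["fx"],c["k1"],c.get("T",c.get("mount")))
E
```

```text
{'time': 0.0, 'qpos': array([ 1.15297695e+00,  2.87180526e-01,  1.57820576e+00, -5.29149988e-06,
        1.27859728e+00, -1.49989806e-01]), 'dq': array([-4.75185103e-04,  4.43300742e-04,  8.42920511e-05,  1.58945211e-03,
       -6.02989043e-04, -1.19735449e-03]), 'joint_efforts': array([ 3.89130673e-04, -4.05988240e+01, -2.92623103e+01, -1.49263906e-04,
        5.90822849e-03,  6.95328680e-06]), 'eef_pos': array([0.17830201, 0.6502783 , 0.20832177]), 'tcp_rot': array([ 0.70158746, -0.09464374,  0.09417362, -0.69996351]), 'contact_force': array([ 0.61895963, -0.58818685, -0.93453275]), 'wrist_torque': array([0.02470404, 0.03019542, 0.02089509]), 'opening': 1.0006318405237777}
scene 478.0093266716961 -0.08459661460934874 [[-0.87023793  0.35106205 -0.34560291  0.22456769]
 [-0.49259327 -0.62886252  0.60156779  0.47979985]
 [-0.0061491   0.69374878  0.72019082  0.69744042]
 [ 0.          0.          0.          1.        ]]
top 479.14088433787344 0.009499931934843466 [[-0.0024142   0.99693234 -0.07823091  0.42399114]
 [-0.99913785 -0.00564707 -0.04112983 -0.04470395]
 [-0.04144543  0.07806417  0.99608647  0.93297082]
 [ 0.          0.          0.          1.        ]]
wrist 424.61350138381545 -0.03950823648133723 [[-3.33562762e-04 -9.61588595e-01 -2.74494557e-01 -7.02386901e-02]
 [ 1.91434784e-04  2.74494506e-01 -9.61588649e-01 -1.64514219e-01]
 [ 9.99999926e-01 -3.73297972e-04  9.25203600e-05  4.14586438e-04]
 [ 0.00000000e+00  0.00000000e+00  0.00000000e+00  1.00000000e+00]]
```

View pics/scene0.png

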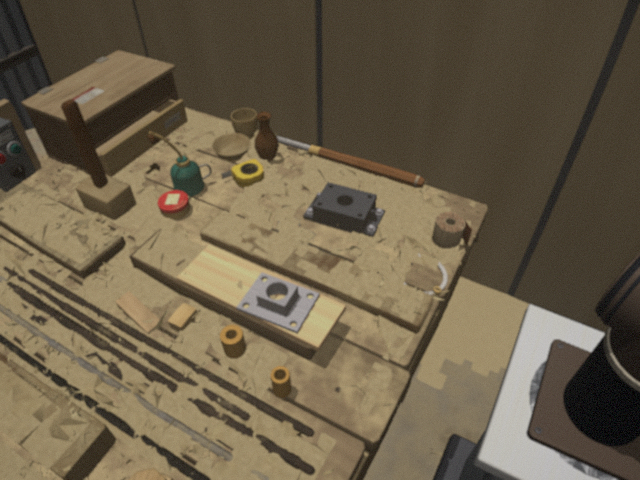

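View pics/top0.png

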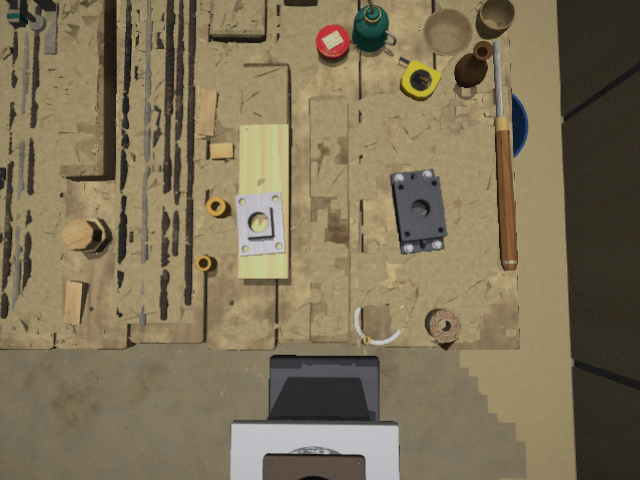

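View pics/wrist0.png

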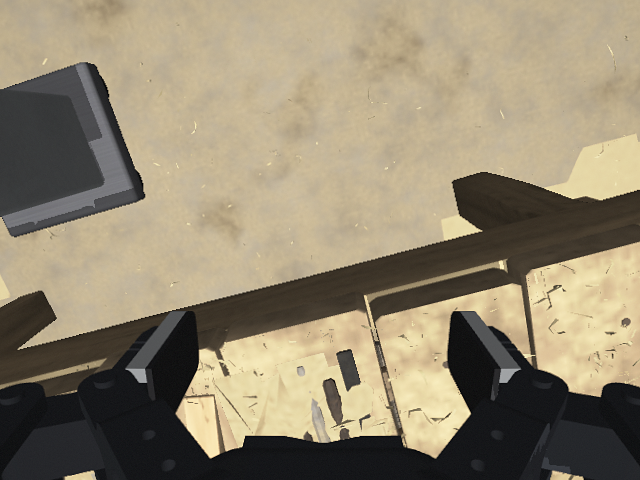

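The scene view shows the two bushes at (232,340) and (281,380), the cover at (278,298) on the board, and the housing at (345,205). In the top view these are the wide bush at (217,207), slim bush at (205,263), cover at (260,222) and housing bore at (421,209). Next I measure them with depth.

```bash
cat > m.py <<'E'
from h import *
import sys
def box(W,lo,hi):
    P=W.reshape(-1,3); return P[np.all((P>lo)&(P<hi),1)]
if __name__=="__main__":
  for n in("top","scene"):
    W=np.load(n+"0.npy")
    # bench height
    print(n,"bench z",np.nanmedian(box(W,[.4,-.12,-.03],[.7,-.06,.03])[:,2]))
    for nm,(u,v) in dict(slim=(205,263),wide=(217,207),cover=(246,210),hous=(421,180)).items():
        if n=="top": print(nm,W[v,u])
    for nm,lo,hi in (("slim",[.3,.15,.044],[.415,.23,.06]),("wide",[.42,.15,.042],[.5,.23,.06]),("covertop",[.35,.02,.08],[.52,.14,.1]),("plate",[.33,.0,.0585],[.53,.17,.067]),("hous",[.37,-.35,.040],[.56,-.15,.055])):
        P=box(W,lo,hi)
        if len(P)<5: print(nm,len(P));continue
        (cx,cy),(a,b),t=cv2.minAreaRect(P[:,:2].astype(np.float32))
        (ex,ey),r=cv2.minEnclosingCircle(P[:,:2].astype(np.float32))
        print(nm,len(P),"rect",np.round([cx,cy,a,b,t],4),"circ",np.round([ex,ey,r],4),"z",np.round(np.percentile(P[:,2],[5,50,95]),4))
E
python3 m.py
```

```text
top bench z 0.00528988419161458
slim [0.45499841 0.21213744 0.00821226]
wide [0.56436039 0.18922331 0.01162915]
cover [0.54689137 0.11741128 0.08783614]
hous [ 0.60662    -0.20189381  0.04514245]
slim 0
wide 153 rect [4.53400e-01 2.03600e-01 3.01000e-02 2.89000e-02 7.47869e+01] circ [0.4537 0.2041 0.0161] z [0.0441 0.05   0.0527]
covertop 220 rect [5.08900e-01 9.40000e-02 4.69000e-02 2.16000e-02 8.97603e+01] circ [0.5107 0.0937 0.0249] z [0.0844 0.0885 0.0911]
plate 1215 rect [0.4777 0.0909 0.1046 0.0925 0.0014] circ [0.4783 0.0921 0.0674] z [0.0589 0.0625 0.0652]
hous 1367 rect [ 0.5263 -0.2026  0.0745  0.0853  5.1635] circ [ 0.5307 -0.2018  0.0528] z [0.0435 0.0466 0.049 ]
scene bench z 0.0035879415520373437
slim 0
wide 212 rect [4.54600e-01 2.05400e-01 2.71000e-02 2.95000e-02 3.27229e+01] circ [0.4554 0.2059 0.0152] z [0.0431 0.0481 0.0502]
covertop 244 rect [0.5095 0.0973 0.0203 0.0482 0.3868] circ [0.5112 0.0974 0.0254] z [0.0816 0.0864 0.0883]
plate 1047 rect [0.4801 0.0942 0.1041 0.0862 3.3435] circ [0.484  0.0969 0.0616] z [0.0592 0.0615 0.0639]
hous 759 rect [ 0.5316 -0.2007  0.0643  0.0885  6.8821] circ [ 0.533  -0.2009  0.0528] z [0.0419 0.0446 0.0467]
```

```bash
cat > m2.py <<'E'
from m import *
for n in("top","scene"):
    W=np.load(n+"0.npy")
    for nm,lo,hi in (("slim",[.42,.15,.044],[.49,.24,.06]),("wide",[.52,.15,.042],[.61,.24,.06]),("hub",[.45,.02,.08],[.62,.15,.1]),("plate",[.45,.0,.0605],[.62,.155,.070]),("hous",[.42,-.35,.040],[.65,-.1,.055]),("all cover",[.45,.0,.0605],[.62,.155,.1])):
        P=box(W,lo,hi)
        (cx,cy),(a,b),t=cv2.minAreaRect(P[:,:2].astype(np.float32))
        (ex,ey),r=cv2.minEnclosingCircle(P[:,:2].astype(np.float32))
        print(nm,len(P),"rect",np.round([cx,cy,a,b,t],4),"circ",np.round([ex,ey,r],4),"z",np.round(np.percentile(P[:,2],[5,50,95]),4))
c=cv2.imread("pics/top0.png")
cv2.imwrite("pics/topc.png",np.hstack([cv2.resize(c[180:290,190:300],(400,400)),cv2.resize(c[155:265,365:475],(400,400))]))
E
python3 m2.py
```

```text
slim 145 rect [4.53400e-01 2.03700e-01 2.98000e-02 2.89000e-02 7.47869e+01] circ [0.4537 0.2041 0.0161] z [0.0465 0.0503 0.0528]
wide 266 rect [5.59600e-01 1.81500e-01 3.61000e-02 3.59000e-02 8.96276e+01] circ [0.5595 0.1815 0.019 ] z [0.0447 0.0502 0.0531]
hub 478 rect [0.5249 0.0953 0.0521 0.0463 4.2571] circ [0.5253 0.0947 0.0338] z [0.0843 0.0886 0.0911]
plate 1755 rect [0.5273 0.0911 0.1549 0.0939 3.8766] circ [0.5242 0.0902 0.0831] z [0.0609 0.0629 0.0656]
hous 2470 rect [ 0.5512 -0.2     0.1246  0.0845  6.4985] circ [ 0.5527 -0.199   0.0692] z [0.0437 0.0465 0.0491]
all cover 2297 rect [0.5273 0.0911 0.1549 0.0939 3.8766] circ [0.5242 0.0902 0.0831] z [0.061  0.0635 0.0897]
slim 195 rect [4.54600e-01 2.05400e-01 2.71000e-02 2.95000e-02 3.27229e+01] circ [0.4554 0.2059 0.0152] z [0.0458 0.0483 0.0502]
wide 353 rect [ 0.5612  0.1843  0.037   0.0369 24.2776] circ [0.5615 0.1837 0.0196] z [0.0436 0.0488 0.0509]
hub 570 rect [0.5271 0.0986 0.0538 0.0481 4.8205] circ [0.527  0.0985 0.0346] z [0.0813 0.0864 0.0883]
plate 1384 rect [0.5278 0.0979 0.1137 0.0846 4.897 ] circ [0.5275 0.0981 0.0689] z [0.0607 0.062  0.0667]
hous 1405 rect [ 0.5559 -0.1977  0.1135  0.0884  6.9988] circ [ 0.5557 -0.1976  0.0697] z [0.042  0.0447 0.0468]
all cover 2180 rect [0.5278 0.0979 0.1137 0.0846 4.897 ] circ [0.5275 0.0981 0.0689] z [0.0608 0.0631 0.0875]
```

View pics/topc.png

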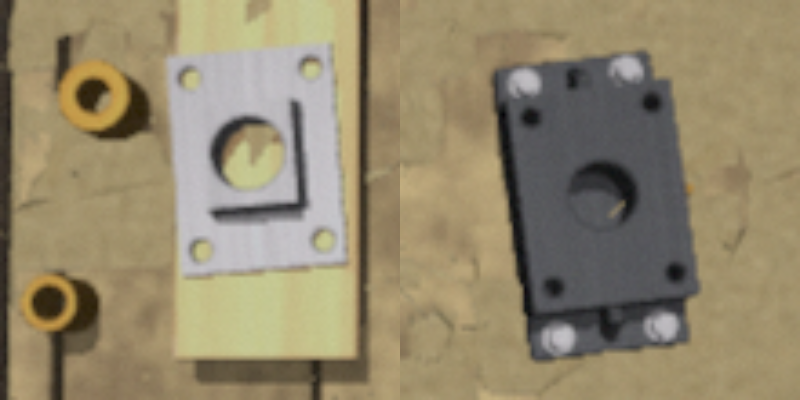

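```bash
cat > d.py <<'E'
from h import *
import sys
# usage: d.py x y z jawyaw_deg : deltas in current tool axes; jaw axis along yaw, tool x = nearest
def target(yawx):  # tool x at angle yawx in world, y down
    a=np.radians(yawx); x=np.array([np.cos(a),np.sin(a),0]);y=np.array([0,0,-1.]);return np.stack([x,y,np.cross(x,y)],1)
def delta(p,yawx):
    s=ctrl.get_state(); A=R.from_quat(s["tcp_rot"]).as_matrix()
    return (R.from_matrix(A.T@target(yawx)).as_rotvec(), A.T@(np.array(p)-s["eef_pos"]))
if __name__=="__main__":
    s=ctrl.get_state(); A=R.from_quat(s["tcp_rot"]).as_matrix()
    print("t",s["time"],"pos",s["eef_pos"].round(4),"x yaw",np.degrees(np.arctan2(A[1,0],A[0,0])).round(2),"tilt",np.degrees(np.arccos(-A[2,1])).round(2),"q",s["qpos"].round(3),"F",s["contact_force"].round(2),"op",round(s["opening"],3))
    if len(sys.argv)>1:
        a=[float(v) for v in sys.argv[1:]]
        r,d=delta(a[:3],a[3]); print("rot",r.round(4),"shift",d.round(4))
E
python3 d.py .454 .205 .17 90; python3 d.py .454 .205 .17 -90
python3 - <<'E'
import numpy as np
from h import *
s=ctrl.get_state();print(R.from_quat(s["tcp_rot"]).as_matrix().round(3))
E
```

```text
t 0.15 pos [0.1784 0.6504 0.2086] x yaw -15.34 tilt 0.11 q [ 1.153  0.287  1.578  0.     1.279 -0.15 ] F [-0.29  0.38  0.22] op 0.999
rot [ 1.1000e-03 -1.8386e+00 -1.9000e-03] shift [ 0.3837  0.0392 -0.3565]
t 0.15 pos [0.1784 0.6504 0.2086] x yaw -15.34 tilt 0.11 q [ 1.153  0.287  1.578  0.     1.279 -0.15 ] F [-0.29  0.38  0.22] op 0.999
rot [1.800e-03 1.303e+00 1.000e-03] shift [ 0.3837  0.0392 -0.3565]
[[ 0.964 -0.001  0.265]
 [-0.265 -0.002  0.964]
 [-0.    -1.    -0.002]]
```

Request:
jog_arm(deltas=[[[0, 0.12, 0], [0.035, 0.004, -0.033], 1], [[0, 0.24, 0], [0.07, 0.008, -0.066], 1], [[0, 0.36, 0], [0.107, 0.011, -0.1], 1], [[0, 0.48, 0], [0.14, 0.015, -0.13], 1], [[0, 0.6, 0], [0.176, 0.018, -0.163], 1], [[0, 0.72, 0], [0.21, 0.022, -0.196], 1], [[0, 0.84, 0], [0.247, 0.026, -0.23], 1], [[0, 0.96, 0], [0.28, 0.03, -0.26], 1], [[0, 1.08, 0], [0.316, 0.033, -0.293], 1], [[0, 1.2, 0], [0.35, 0.037, -0.325], 1]])

```text
time: 0.98
eef_pos: [0.3973, 0.2958, 0.1768]
tcp_rot: [0.524, -0.475, 0.475, -0.523]
contact_force: [0.7, 0.1, -0.0]
opening: 1.002
```

```bash
python3 d.py .454 .205 .17 -90
```

```text
t 0.9833 pos [0.3973 0.2958 0.1768] x yaw -84.42 tilt 0.1 q [ 4.350e-01 -8.500e-02  2.041e+00 -1.000e-03  1.187e+00  3.390e-01] F [ 0.66  0.15 -0.01] op 1.002
rot [0.0006 0.0974 0.0016] shift [0.0958 0.0069 0.0476]
```

Request:
jog_arm(deltas=[[[0, 0.05, 0], [0.033, 0.003, 0.016], 1], [[0, 0.0974, 0], [0.066, 0.005, 0.033], 1], [[0, 0.0974, 0], [0.0958, 0.0069, 0.0476], 1], [[0, 0.0974, 0], [0.0958, 0.0069, 0.0476], 1], [[0, 0.0974, 0], [0.0958, 0.0069, 0.0476], 1]])

```text
time: 1.4
eef_pos: [0.4544, 0.2037, 0.1696]
tcp_rot: [-0.5, 0.501, -0.501, 0.498]
contact_force: [-0.3, 0.4, -0.4]
opening: 1.005
```

```bash
python3 d.py .454 .205 .17 -90
cat > look.py <<'E'
from m import *
n=sys.argv[1]; cam=sys.argv[2] if len(sys.argv)>2 else "wrist"
s=ctrl.get_state();c=ctrl.read_camera(cam);cv2.imwrite(f"pics/{n}.png",c["pixels"]);W=world(c,s);np.save(n+".npy",W)
E
python3 look.py w1
python3 - <<'E'
from m import *
W=np.load("w1.npy")
for nm,lo,hi in (("slim",[.42,.16,.044],[.49,.24,.06]),("wide",[.52,.15,.044],[.61,.24,.06]),("hub",[.45,.02,.08],[.62,.15,.1])):
    P=box(W,lo,hi)
    if len(P)<5: continue
    (cx,cy),(a,b),t=cv2.minAreaRect(P[:,:2].astype(np.float32))
    print(nm,len(P),np.round([cx,cy,a,b,t],4),"z",np.round(np.percentile(P[:,2],[5,50,95]),4))
E
```

```text
t 1.4 pos [0.4544 0.2037 0.1696] x yaw -90.21 tilt 0.12 q [ 2.180e-01 -7.000e-02  2.041e+00 -1.000e-03  1.173e+00  2.220e-01] F [-0.26  0.41 -0.4 ] op 1.005
rot [ 0.0015 -0.0037  0.0015] shift [-0.0013 -0.0004 -0.0004]
slim 969 [0.4533 0.2051 0.0292 0.0289 0.0993] z [0.0465 0.0498 0.0512]
wide 1806 [0.5601 0.1837 0.0366 0.0378 3.7518] z [0.0463 0.05   0.0512]
hub 2976 [0.5256 0.0964 0.0521 0.048  5.0916] z [0.0814 0.088  0.0893]
```

View pics/w1.png

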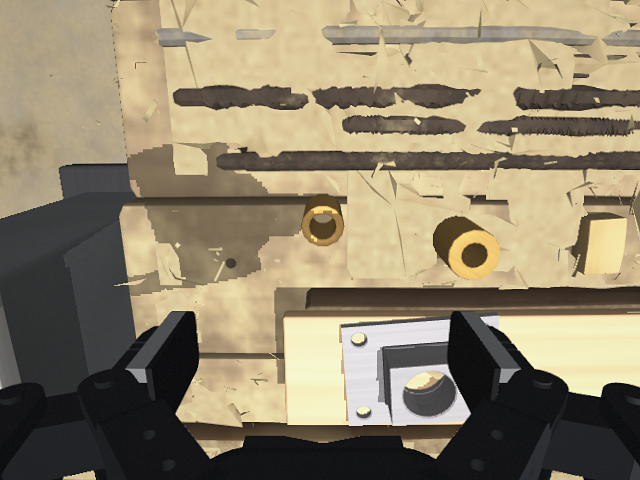

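The wrist view shows the slim bush at (322,225), the wide bush at (467,247) and the cover at lower centre. All three cameras agree on the slim bush to within 2 mm: (0.4535, 0.205). Next I descend on it.

Request:
jog_arm(deltas=[[[0, -0.003, 0], [-0.001, 0.035, -0.001], 1], [[0, -0.003, 0], [-0.001, 0.07, -0.001], 1], [[0, -0.003, 0], [-0.001, 0.1, -0.001], 1], [[0, -0.003, 0], [-0.001, 0.125, -0.001], 1], [[0, -0.003, 0], [-0.001, 0.14, -0.001], 1], [[0, -0.003, 0], [-0.001, 0.149, -0.001], 1], [[0, -0.003, 0], [-0.001, 0.149, -0.001], 1]], force=40)

```text
time: 2.03
eef_pos: [0.4502, 0.2062, 0.0186]
tcp_rot: [0.503, -0.5, 0.498, -0.499]
contact_force: [-0.1, 0.2, 0.0]
opening: 0.998
```

```bash
python3 d.py .4535 .205 .02 -90;python3 look.py w2
```

```text
t 2.0333 pos [0.4502 0.2062 0.0186] x yaw -89.81 tilt 0.37 q [ 2.250e-01  1.490e-01  2.132e+00 -1.000e-03  8.670e-01  2.220e-01] F [-0.15  0.23  0.05] op 0.998
rot [0.0061 0.0033 0.0022] shift [ 0.0012 -0.0015  0.0033]
```

View pics/w2.png

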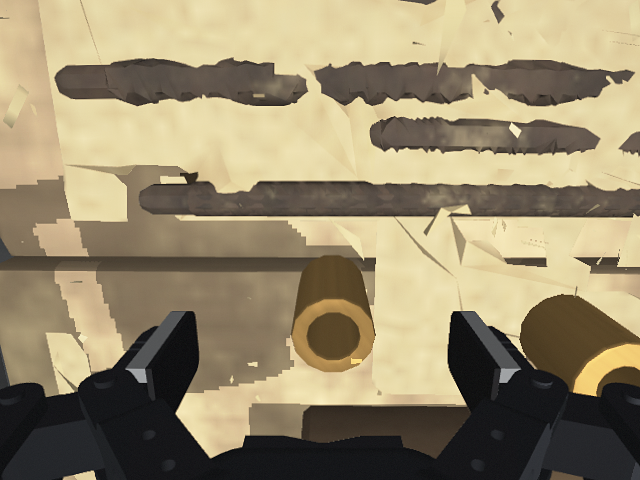

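```bash
cat > tool.py <<'E'
from m import *
def toolcloud(n):
    c=ctrl.read_camera("wrist"); s=None
    c2=dict(c); c2["T"]=c["mount"]; return c["pixels"],world(c2)
if __name__=="__main__":
    px,W=toolcloud("x"); hsv=cv2.cvtColor(px,cv2.COLOR_BGR2HSV)
    m=(W[...,1]<.0)&(W[...,1]>-.045)&(abs(W[...,2])<.03)&(abs(W[...,0])<.035)
    P=W[m]; print(len(P),P.min(0).round(4),P.max(0).round(4))
    top=np.percentile(P[:,1],20); Q=P[P[:,1]<top+.004]
    print("top y",top.round(4),[np.round(v,4) for v in cv2.minAreaRect(Q[:,[0,2]].astype(np.float32))])
E
python3 tool.py
```

```text
6570 [-0.0136 -0.032  -0.0131] [ 0.0166 -0.      0.0168]
top y -0.03 [array([0.0014, 0.0018]), array([0.0296, 0.0293]), np.float64(11.8744)]
```

The bush is centred within 2 mm, at tool x 1.4 mm and z 1.8 mm, and its top is 30 mm behind the tips. I adjust and grip.

Request:
jog_arm(deltas=[[[0.005, 0.003, 0.002], [0.0015, -0.001, 0.0022], 1], [[0.005, 0.003, 0.002], [0.0015, -0.001, 0.0022], 1], [[0.005, 0.003, 0.002], [0.0015, -0.001, 0.0022], 0], [[0.005, 0.003, 0.002], [0.0015, -0.001, 0.0022], 0], [[0.005, 0.003, 0.002], [0.0015, -0.001, 0.0022], 0], [[0.005, 0.003, 0.002], [0.0015, -0.001, 0.0022], 0], [[0.005, 0.003, 0.002], [0.0015, -0.001, 0.0022], 0], [[0.005, 0.003, 0.002], [0.0015, -0.001, 0.0022], 0]], force=40)

```text
time: 2.8
eef_pos: [0.455, 0.2049, 0.0226]
tcp_rot: [-0.499, 0.499, -0.501, 0.501]
contact_force: [-0.8, -0.3, 3.2]
opening: 0.316
```

```bash
python3 d.py .4535 .205 .02 -90;python3 look.py w3; python3 tool.py
```

```text
t 2.8 pos [0.455  0.2049 0.0226] x yaw -90.02 tilt 0.24 q [0.219 0.144 2.128 0.    0.865 0.22 ] F [-0.84 -0.29  3.19] op 0.316
rot [-0.004  -0.0003 -0.001 ] shift [-0.0001  0.0026 -0.0015]
8403 [-0.0151 -0.045  -0.0278] [ 0.0151 -0.      0.027 ]
top y -0.033 [array([-0.0015, -0.0004]), array([0.0259, 0.0547]), np.float64(0.6943)]
```

View pics/w3.png

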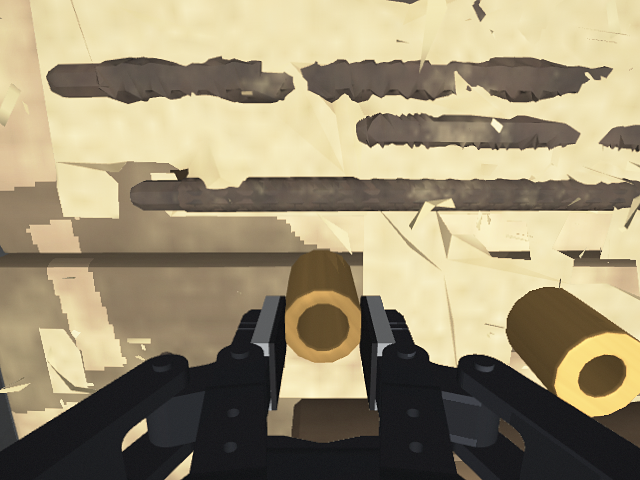

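The bush is gripped at (322,325) between the pads. I lift it and move toward the housing.

Request:
jog_arm(deltas=[[[0, 0, 0], [0, -0.02, 0], 0], [[0, 0, 0], [0, -0.05, 0], 0], [[0, 0, 0], [0, -0.08, 0], 0], [[0, 0, 0], [0, -0.11, 0], 0], [[0, 0, 0], [0.01, -0.135, 0.005], 0], [[0, 0, 0], [0.035, -0.15, 0.01], 0], [[0, 0, 0], [0.07, -0.155, 0.02], 0], [[0, 0, 0], [0.105, -0.155, 0.03], 0], [[0, 0, 0], [0.14, -0.155, 0.04], 0], [[0, 0, 0], [0.175, -0.155, 0.05], 0]], force=40)

```text
time: 3.73
eef_pos: [0.5041, 0.0282, 0.1771]
tcp_rot: [-0.499, 0.499, -0.501, 0.501]
contact_force: [0.7, -1.3, -1.8]
opening: 0.316
```

```bash
python3 d.py .555 -.18 .17 -90
```

```text
t 3.7333 pos [0.5041 0.0282 0.1771] x yaw -89.99 tilt 0.23 q [-1.460e-01 -6.600e-02  2.022e+00  2.000e-03  1.182e+00 -1.470e-01] F [ 0.7  -1.34 -1.8 ] op 0.316
rot [-0.0038  0.0001 -0.001 ] shift [0.2083 0.0071 0.0508]
```

Request:
jog_arm(deltas=[[[0, 0, 0], [0.035, 0.001, 0.008], 0], [[0, 0, 0], [0.07, 0.002, 0.016], 0], [[0, 0, 0], [0.105, 0.003, 0.025], 0], [[0, 0, 0], [0.14, 0.004, 0.034], 0], [[0, 0, 0], [0.17, 0.005, 0.042], 0], [[0, 0, 0], [0.195, 0.006, 0.048], 0], [[-0.003, 0, 0], [0.208, 0.007, 0.051], 0], [[-0.003, 0, 0], [0.208, 0.007, 0.051], 0], [[-0.003, 0, 0], [0.208, 0.007, 0.051], 0]])

```text
time: 4.48
eef_pos: [0.5547, -0.1794, 0.1691]
tcp_rot: [-0.499, 0.501, -0.499, 0.5]
contact_force: [0.2, -0.5, -2.1]
opening: 0.317
```

```bash
python3 d.py .555 -.18 .17 -90; python3 look.py w4; python3 look.py t4 top
```

```text
t 4.4833 pos [ 0.5547 -0.1794  0.1691] x yaw -90.05 tilt 0.16 q [-0.488  0.123  1.844  0.002  1.177 -0.488] F [ 0.19 -0.52 -2.12] op 0.317
rot [ 0.0008 -0.0009 -0.0026] shift [ 0.0006 -0.0009  0.0003]
```

View pics/w4.png

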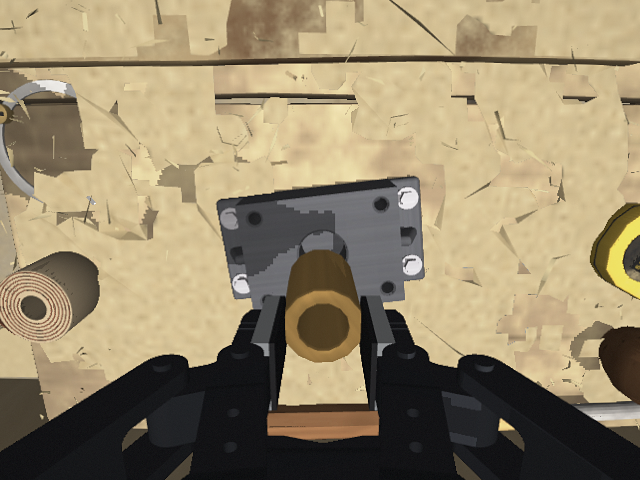

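The wrist view shows the housing under the held bush, with thread holes at (254,219), (381,205), (387,287) and (267,300) and the bore partly hidden near (322,248). I work out the bush-to-bore offset in the tool frame.

```bash
cat > bore.py <<'E'
from m import *
# seeds: approximate pixel holes u,v in order (+-44,+-31 layout unknown) 
def holes(seeds,half=11):
    c=ctrl.read_camera("wrist"); c2=dict(c); c2["T"]=c["mount"]; W=world(c2); g=cv2.cvtColor(c["pixels"],cv2.COLOR_BGR2GRAY).astype(float)
    K=np.array([[c["fx"],0,c["cx"]],[0,c["fy"],c["cy"]],[0,0,1.]]); M=np.array(c["mount"])
    out=[];px=[]
    for u,v in seeds:
        p=g[v-half:v+half+1,u-half:u+half+1]
        bg=np.percentile(p,70); dk=p.min(); w=np.clip((bg+dk)/2-p,0,None)
        n,lab,st,cen=cv2.connectedComponentsWithStats((w>0).astype(np.uint8))
        yy,xx=np.mgrid[v-half:v+half+1,u-half:u+half+1]
        best=max(range(1,n),key=lambda i:st[i,4]-3*np.hypot(*(cen[i]-half)))
        k=lab==best; q=np.array([xx[k].mean(),yy[k].mean()]); px.append(q.round(1).tolist()+[int(k.sum())])
        d=cv2.undistortPoints(q.reshape(1,1,2),K,np.array([c["k1"],0,0,0,0.]))[0,0]
        d=M[:3,:3]@np.array([d[0],-d[1],-1.]); out.append(d)
    return W,M[:3,3],np.array(out),px,c
def plane(o,d,y): return o+d*((y-o[1])/d[:,1])[:,None]
def fit(P,L):  # 2D rigid
    a=P[:,[2,0]]; # (z,x)
    am=a.mean(0);lm=L.mean(0);H=(L-lm).T@(a-am);U,S,Vt=np.linalg.svd(H);Rm=(Vt.T@np.diag([1,np.linalg.det(Vt.T@U.T)])@U.T)
    t=am-Rm@lm; res=a-(L@Rm.T+t); return t,np.degrees(np.arctan2(Rm[1,0],Rm[0,0])),res
E
cat > b4.py <<'E'
from bore import *
seeds=[(254,219),(381,205),(387,287)]
W,o,d,px,c=holes(seeds,9); print(px)
h=W[205:300,250:390,1]; y=np.nanmedian(h[(h>.1)&(h<.14)]); print("plane y",y)
P=plane(o,d,y); print(P.round(4))
# (z,x): hole1 z-,x- ; hole2 z+,x- ; hole3 z+,x+
L=np.array([[-44,-31],[44,-31],[44,31]])/1000.
t,a,res=fit(P,L); print("bore centre tool (z,x)",t.round(4),"ang",a.round(2),"res mm",(res*1e3).round(2).tolist())
m=(W[...,1]<.03)&(W[...,1]>-.045)&(abs(W[...,2])<.0145)&(abs(W[...,0])<.035)
m[:240]=False
Q=W[m]; ty=np.percentile(Q[:,1],10); T=Q[Q[:,1]<ty+.003]
print("top y",ty,"ring x",T[:,0].min(),T[:,0].max(),"z",T[:,2].min(),T[:,2].max(), cv2.minEnclosingCircle(T[:,[0,2]].astype(np.float32)))
S=Q[Q[:,1]>ty+.006]; print("side x front",[ (S[abs(S[:,1]-yy)<.003][:,0].min().round(4), np.round(np.median(S[abs(S[:,1]-yy)<.003][:,2]),4)) for yy in (-.02,-.01,0,.01,.015)])
E
python3 b4.py
```

```text
[[254.0, 219.2, 136], [380.5, 205.3, 136], [386.8, 288.1, 118]]
plane y 0.12331567436065732
[[-0.0051  0.1233 -0.0482]
 [-0.0149  0.1233  0.0393]
 [ 0.0463  0.1233  0.0462]]
bore centre tool (z,x) [-0.0009  0.0207] ang -6.51 res mm [[0.01, 0.03], [0.07, 0.19], [-0.07, -0.23]]
top y -0.02881142044961974 ring x -0.014981050046959404 0.014920228587752687 z -0.014481727064744352 0.014454733082995901 ((-0.0009292017202824354, 4.051228825119324e-05), 0.018424414098262787)
side x front [(np.float64(-0.015), np.float64(-0.0007)), (np.float64(-0.0149), np.float64(-0.0011)), (np.float64(-0.0151), np.float64(-0.0011)), (np.float64(-0.0149), np.float64(-0.0012)), (np.float64(-0.0149), np.float64(-0.0021))]
```

The three-hole fit leaves residuals of at most 0.2 mm. It puts the bore at tool x +20.7 mm and z -0.9 mm with the housing yawed 6.5°, and the bush axis at about 0. I align and come down to about 2 cm above the mouth.

Request:
jog_arm(deltas=[[[0, 0, -0.002], [0.01, 0.015, 0], 0], [[0, 0, -0.002], [0.0205, 0.035, -0.001], 0], [[0, 0, -0.002], [0.0205, 0.055, -0.001], 0], [[0, 0, -0.002], [0.0205, 0.07, -0.001], 0], [[0, 0, -0.002], [0.0205, 0.08, -0.001], 0], [[0, 0, -0.002], [0.0205, 0.08, -0.001], 0], [[0, 0, -0.002], [0.0205, 0.08, -0.001], 0]])

```text
time: 5.22
eef_pos: [0.5539, -0.1976, 0.0897]
tcp_rot: [0.501, -0.499, 0.499, -0.501]
contact_force: [-0.4, 0.2, -0.9]
opening: 0.319
```

```bash
python3 d.py .5538 -.2 .09 -90; python3 look.py w5
```

```text
t 5.2167 pos [ 0.5539 -0.1976  0.0897] x yaw -89.84 tilt 0.02 q [-0.515  0.225  1.885 -0.     1.032 -0.518] F [-0.41  0.18 -0.88] op 0.319
rot [ 0.0004  0.0028 -0.0002] shift [ 0.0024 -0.0003 -0.0001]
```

View pics/w5.png

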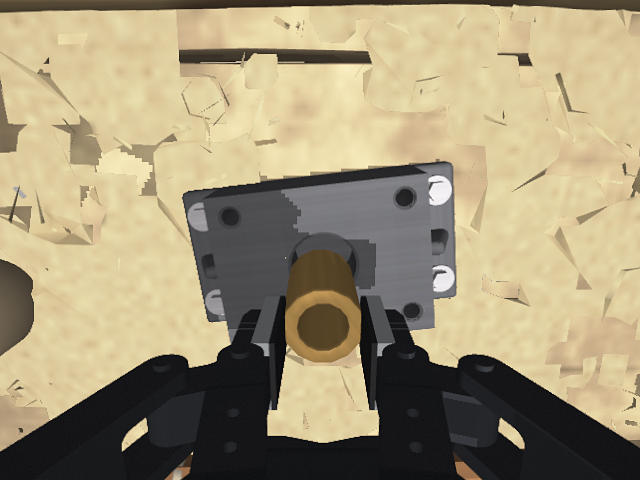

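```bash
sed -e 's/^seeds=.*/seeds=[(230,216),(404,197),(412,311)]/; s/,9)/,12)/; s/(h>.1)&(h<.14)/(h>.03)\&(h<.06)/' b4.py > b5.py; python3 b5.py
```

```text
[[228.5, 214.9, 239], [402.9, 195.6, 261], [409.5, 308.4, 198]]
plane y 0.04449195292086719
[[-0.0251  0.0445 -0.0479]
 [-0.035   0.0445  0.0394]
 [ 0.0261  0.0445  0.0462]]
bore centre tool (z,x) [-0.0008  0.0006] ang -6.51 res mm [[0.16, 0.09], [0.03, 0.23], [-0.19, -0.32]]
top y -0.02883974961842285 ring x -0.014826225624619278 0.014891413685968441 z -0.014455350901730814 0.014490917423175804 ((-0.0006623612716794014, 4.413444548845291e-05), 0.018504904583096504)
side x front [(np.float64(-0.015), np.float64(-0.0007)), (np.float64(-0.0151), np.float64(-0.0007)), (np.float64(-0.0148), np.float64(-0.0007)), (np.float64(-0.0147), np.float64(-0.0012)), (np.float64(-0.0149), np.float64(-0.0012))]
```

The offset is now under 1 mm. I lower the bush into the bore slowly, to about 16 mm deep.

Request:
jog_arm(deltas=[[[0, 0, 0], [0.0005, 0.008, -0.0005], 0], [[0, 0, 0], [0.0005, 0.015, -0.0005], 0], [[0, 0, 0], [0.0005, 0.02, -0.0005], 0], [[0, 0, 0], [0.0005, 0.024, -0.0005], 0], [[0, 0, 0], [0.0005, 0.028, -0.0005], 0], [[0, 0, 0], [0.0005, 0.032, -0.0005], 0], [[0, 0, 0], [0.0005, 0.036, -0.0005], 0], [[0, 0, 0], [0.0005, 0.039, -0.0005], 0], [[0, 0, 0], [0.0005, 0.039, -0.0005], 0], [[0, 0, 0], [0.0005, 0.039, -0.0005], 0]])

```text
time: 6.15
eef_pos: [0.5544, -0.199, 0.0521]
tcp_rot: [-0.5, 0.499, -0.5, 0.501]
contact_force: [1.3, 0.6, -1.6]
opening: 0.315
```

```bash
python3 d.py .5538 -.2 .051 -90; python3 look.py w6
```

```text
t 6.15 pos [ 0.5544 -0.199   0.0521] x yaw -89.86 tilt 0.14 q [-0.517  0.277  1.901 -0.     0.961 -0.519] F [ 1.28  0.59 -1.65] op 0.315
rot [-0.0021  0.0024  0.0013] shift [ 0.001   0.0011 -0.0006]
```

View pics/w6.png

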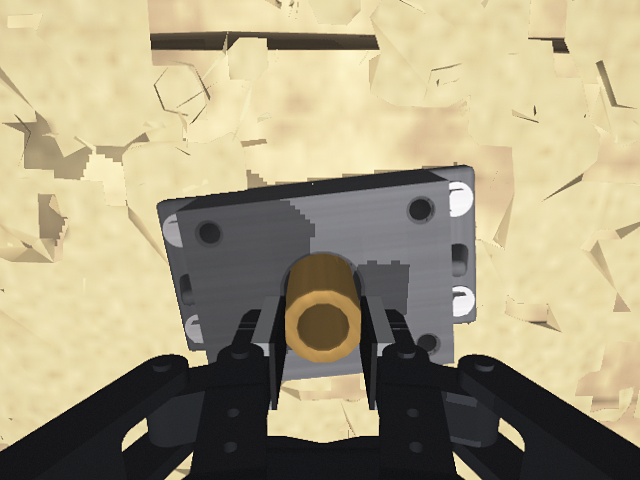

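The bush at (322,325) sits inside the bore rim with no lateral force. I release it.

Request:
jog_arm(deltas=[[[0, 0, 0], [0, 0, 0], 0.5], [[0, 0, 0], [0, 0, 0], 0.7], [[0, 0, 0], [0, 0, 0], 0.9], [[0, 0, 0], [0, 0, 0], 1], [[0, 0, 0], [0, 0, 0], 1], [[0, 0, 0], [0, 0, 0], 1]])

```text
time: 6.7
eef_pos: [0.5548, -0.1992, 0.0526]
tcp_rot: [-0.5, 0.498, -0.501, 0.501]
contact_force: [-0.4, 0.6, -0.1]
opening: 0.996
```

```bash
python3 d.py .5538 -.2 .16 -90; python3 look.py w7
```

```text
t 6.7 pos [ 0.5548 -0.1992  0.0526] x yaw -89.86 tilt 0.2 q [-0.517  0.277  1.9   -0.     0.961 -0.519] F [-0.36  0.6  -0.13] op 0.996
rot [-0.003   0.0024  0.0018] shift [ 0.001  -0.1074 -0.0007]
```

View pics/w7.png

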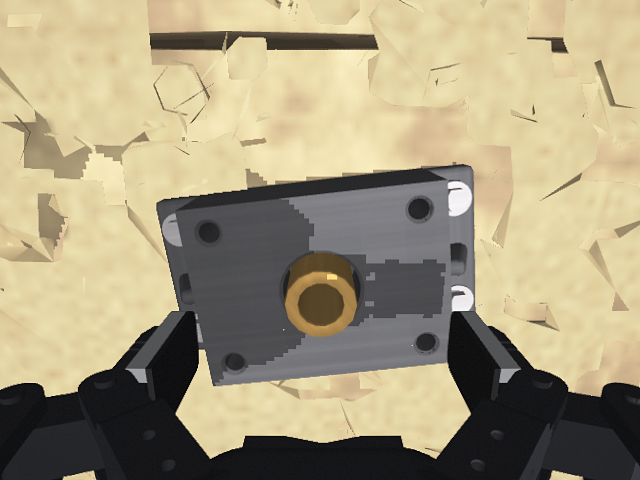

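The bush has dropped. I check that it stands 14 mm proud and is centred.

```bash
cat > b7.py <<'E'
from bore import *
W,o,d,px,c=holes([(208,232),(419,209),(427,343),(235,362)],13); print(px)
h=W[205:380,200:430,1]; y=np.nanmedian(h[(h>-.01)&(h<.03)]); print("plane y",y)
P=plane(o,d,y)
L=np.array([[-44,-31],[44,-31],[44,31],[-44,31]])/1000.
t,a,res=fit(P,L); print("bore centre tool (z,x)",t.round(4),"ang",a.round(2),"res mm",(res*1e3).round(2).tolist())
m=(W[...,1]<y-.01)&(W[...,1]>y-.03)&(abs(W[...,2])<.025)&(abs(W[...,0])<.03)
Q=W[m];T=Q
print("top y-plane",np.percentile(Q[:,1],[5,50,95])-y, [np.round(v,4) for v in cv2.minAreaRect(T[:,[2,0]].astype(np.float32))])
E
python3 b7.py
```

```text
[[208.7, 232.0, 327], [418.7, 208.5, 349], [425.8, 341.9, 281], [234.3, 361.3, 247]]
plane y 0.006185053273474572
bore centre tool (z,x) [-0.0009 -0.0006] ang -6.57 res mm [[0.33, 0.25], [-0.32, 0.37], [-0.31, -0.25], [0.3, -0.37]]
top y-plane [-0.01474549 -0.01361871 -0.01129775] [array([-0.0013, -0.    ]), array([0.0296, 0.0292]), np.float64(51.2212)]
```

The bush stands 13.6 to 14.7 mm proud, so it is home, and it is centred within 1 mm. I lift off and go to the cover.

Request:
jog_arm(deltas=[[[0, 0, 0], [0, -0.02, 0], 1], [[0, 0, 0], [0, -0.055, 0], 1], [[0, 0.02, 0], [0, -0.09, 0], 1], [[0, 0.12, 0], [-0.01, -0.125, 0], 1], [[0, 0.24, 0], [-0.04, -0.145, -0.004], 1], [[0, 0.36, 0], [-0.075, -0.15, -0.008], 1], [[0, 0.48, 0], [-0.11, -0.15, -0.012], 1], [[0, 0.6, 0], [-0.145, -0.15, -0.016], 1], [[0, 0.72, 0], [-0.18, -0.15, -0.02], 1], [[0, 0.84, 0], [-0.21, -0.15, -0.024], 1]])

```text
time: 7.63
eef_pos: [0.5292, 0.0131, 0.2022]
tcp_rot: [0.251, -0.66, 0.662, -0.252]
contact_force: [0.8, -0.4, 0.3]
opening: 1.001
```

```bash
python3 d.py .526 .097 .2 -175.2;  python3 look.py s8 scene
```

```text
t 7.6333 pos [0.5292 0.0131 0.2022] x yaw -138.31 tilt 0.19 q [-1.670e-01 -3.200e-02  1.942e+00 -1.000e-03  1.228e+00  6.770e-01] F [ 0.8  -0.42  0.3 ] op 1.001
rot [-0.0025  0.6438 -0.0024] shift [-0.0535  0.0021 -0.0648]
```

View pics/s8.png

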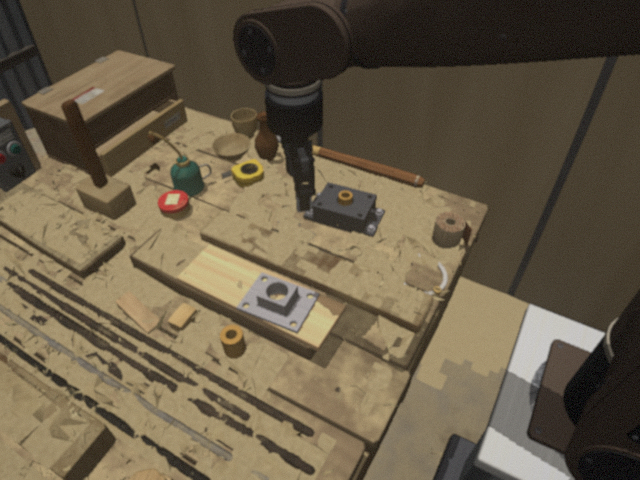

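The scene view shows the slim bush seated at (346,195) with only its top proud, and the wide bush still standing at (232,338).

Request:
jog_arm(deltas=[[[0, 0.11, 0], [-0.01, 0, -0.012], 1], [[0, 0.22, 0], [-0.02, 0, -0.024], 1], [[0, 0.33, 0], [-0.03, 0.001, -0.036], 1], [[0, 0.44, 0], [-0.04, 0.002, -0.05], 1], [[0, 0.55, 0], [-0.05, 0.002, -0.06], 1], [[-0.001, 0.644, -0.002], [-0.0535, 0.002, -0.065], 1], [[-0.001, 0.644, -0.002], [-0.0535, 0.002, -0.065], 1], [[-0.001, 0.644, -0.002], [-0.0535, 0.002, -0.065], 1]])

```text
time: 8.35
eef_pos: [0.5251, 0.1015, 0.2002]
tcp_rot: [-0.03, 0.707, -0.706, 0.03]
contact_force: [0.8, -1.0, 0.1]
opening: 1.001
```

```bash
python3 d.py .526 .097 .2 -175.2;  python3 look.py w9
```

```text
t 8.35 pos [0.5251 0.1015 0.2002] x yaw -175.16 tilt 0.13 q [-0.    -0.016  1.93   0.002  1.228  1.486] F [ 0.81 -0.96  0.15] op 1.001
rot [0.0023 0.0006 0.0002] shift [-0.0005  0.0001  0.0046]
```

View pics/w9.png

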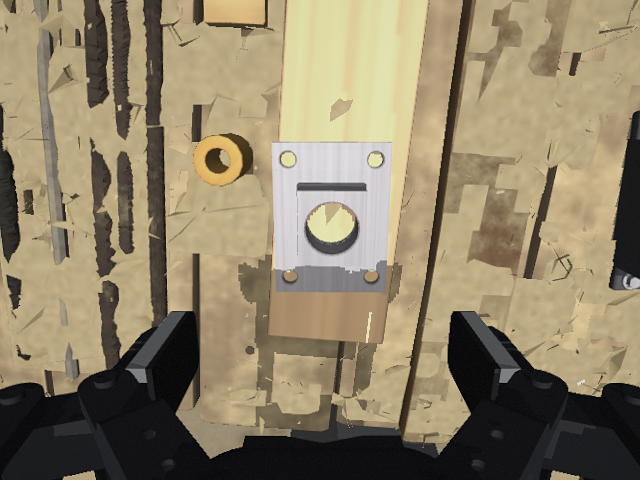

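The cover is in view: plate (272–390, 142–291), hub bore (331,228), holes at (288,159), (375,159), (290,276) and (371,276). I measure hub and plate in the tool frame.

```bash
cat > cov.py <<'E'
from m import *
c=ctrl.read_camera("wrist"); c2=dict(c); c2["T"]=c["mount"]; W=world(c2); s=ctrl.get_state()
y0=s["eef_pos"][2]
for nm,a,b in (("hub",.081,.094),("plate+hub",.0595,.094)):
    m=(W[...,1]>y0-b)&(W[...,1]<y0-a)&(abs(W[...,0])<.09)&(abs(W[...,2])<.075)
    k=cv2.morphologyEx(m.astype(np.uint8),cv2.MORPH_OPEN,np.ones((5,5)))>0
    P=W[k]; print(nm,len(P),"rect(z,x)",[np.round(v,4) for v in cv2.minAreaRect(P[:,[2,0]].astype(np.float32))],"y",np.percentile(P[:,1],[5,50,95]).round(4),"h",(y0-np.median(P[:,1])).round(4))
E
python3 cov.py
```

```text
hub 3202 rect(z,x) [array([ 0.005 , -0.0001]), array([0.0461, 0.0526]), np.float64(0.154)] y [0.1108 0.1119 0.1153] h 0.0883
plate+hub 14932 rect(z,x) [array([0.0052, 0.0003]), array([0.0845, 0.112 ]), np.float64(0.1402)] y [0.1114 0.1374 0.1389] h 0.0627
```

Run:
```python
from m import *
s=ctrl.get_state(); A=R.from_quat(s["tcp_rot"]).as_matrix()
c=ctrl.read_camera("wrist"); c2=dict(c); c2["T"]=c["mount"]; W=world(c2)
m=(W[...,1]<.02)&(W[...,1]>-.06)
P=W[m]; print("open tips ymax",np.percentile(P[:,1],[95,99,99.9]).round(4), "z inner",abs(P[P[:,1]>-.03][:,2]).min())
Q=P[P[:,1]>np.percentile(P[:,1],99)]; print(Q[:,0].min(),Q[:,0].max())
# bush grip view w4 at pose then
W=np.load("w4.npy"); T=np.array([.5547,-.1794,.1691]); 
ys=T[2]-W[...,2]; z=W[...,0]-T[0]; x=-(W[...,1]-T[1])
m=(ys<.02)&(ys>-.06)&(abs(z)>.0165)&(abs(z)<.05)&(abs(x)<.03)
print("closed30 tips",np.percentile(ys[m],[95,99,99.9]).round(4))
```

```text
Traceback (most recent call last):
ValueError: zero-size array to reduction operation minimum which has no identity
```

Run:
```python
from m import *
c=ctrl.read_camera("wrist"); c2=dict(c); c2["T"]=c["mount"]; W=world(c2)
for u,v in((185,315),(180,330),(155,345),(165,360),(140,375),(460,330),(480,350)): print(u,v,W[v,u].round(4),c["range_z"][v,u])
W=np.load("w4.npy"); T=np.array([.5547,-.1794,.1691]); 
for u,v in((268,305),(260,325),(275,340),(275,390),(380,320),(372,390)):
  w=W[v,u]; print(u,v,"y",T[2]-w[2],"z",w[0]-T[0],"x",-(w[1]-T[1]))
```

```text
185 315 [-0.0106 -0.0423 -0.0441] 0.13369146
180 330 [-0.0092 -0.0497 -0.0434] 0.12691523
155 345 [-0.0106 -0.0611 -0.0466] 0.115605906
165 360 [-0.0076 -0.0639 -0.0431] 0.11370849
140 375 [-0.0085 -0.0724 -0.0464] 0.1053217
460 330 [-0.0074 -0.0461  0.0421] 0.1309414
480 350 [-0.0098 -0.0623  0.0423] 0.11462434
268 305 y -0.035155489543176405 z -0.018490624942824385 x -0.011774475047285293
260 325 y -0.048274933052232044 z -0.019305042772802095 x -0.01108145549697978
275 340 y -0.05555233049480976 z -0.014009776298445353 x -0.01002241596597081
275 390 y -0.05882333327912534 z -0.014137043047834696 x 0.004335105958761826
380 320 y -0.04575075988283772 z 0.01726795758511057 x -0.011509949776657258
372 390 y -0.05982768119364215 z 0.013766191572161524 x 0.0036249557805833332
```

Run:
```python
from m import *
W=np.load("w6.npy"); T=np.array([.5544,-.199,.0521])
for v in range(288,350,6):
  print(v,[ (round((T[2]-W[v,u,2])*1e3),round((W[v,u,0]-T[0])*1e3),round(-(W[v,u,1]-T[1])*1e3)) for u in (250,258,264,270,276,282)])
c=cv2.imread("pics/w6.png"); cv2.imwrite("pics/w6c.png",cv2.resize(c[270:420,220:430],(800,571),interpolation=cv2.INTER_NEAREST))
```

```text
288 [(6, -32, -1), (6, -28, -1), (6, -26, -1), (7, -23, -1), (6, -21, -1), (7, -18, -1)]
294 [(5, -32, 1), (6, -28, 2), (7, -26, 2), (6, -23, 1), (5, -20, 1), (6, -18, 2)]
300 [(6, -32, 4), (6, -28, 4), (-30, -21, -12), (-30, -19, -11), (-30, -16, -12), (-30, -14, -12)]
306 [(5, -32, 7), (6, -29, 7), (-36, -20, -12), (-36, -18, -12), (-35, -16, -11), (-34, -14, -11)]
312 [(-31, -25, -7), (-32, -23, -8), (-40, -19, -12), (-40, -17, -12), (-39, -16, -11), (-34, -14, -9)]Traceback (most recent call last):
  File "<stdin>", line 4, in <module>
ValueError: cannot convert float NaN to integer
```

Run:
```python
from m import *
c=ctrl.read_camera("scene"); s=ctrl.get_state(); T=np.array(c["T"]); img=c["pixels"].copy()
A=R.from_quat(s["tcp_rot"]).as_matrix()
K=np.array([[c["fx"],0,c["cx"]],[0,c["fy"],c["cy"]],[0,0,1.]])
pts=[]
for y in(0,-.019,-.028,-.04,-.073):
  for z in(-.0425,0,.0425): pts.append(s["eef_pos"]+A@np.array([0,y,z]))
pts=np.array(pts); pc=(pts-T[:3,3])@T[:3,:3]; pc=pc*[1,-1,-1]
uv=cv2.projectPoints(pc,np.zeros(3),np.zeros(3),K,np.array([c["k1"],0,0,0.]))[0][:,0]
print(uv.round(0).tolist())
u,v=uv[1].astype(int); x0,y0=u-80,v-100
im=cv2.resize(img[y0:y0+150,x0:x0+200],(800,600),interpolation=cv2.INTER_NEAREST)
for i,(a,b) in enumerate(uv): cv2.circle(im,(int((a-x0+.5)*4),int((b-y0+.5)*4)),3,[(0,0,255),(0,255,0),(255,0,0),(0,255,255),(255,0,255)][i//3],-1)
cv2.imwrite("pics/s10.png",im)
```

```text
[[256.0, 264.0], [271.0, 244.0], [285.0, 225.0], [255.0, 255.0], [270.0, 235.0], [284.0, 216.0], [254.0, 250.0], [269.0, 230.0], [283.0, 212.0], [253.0, 244.0], [269.0, 224.0], [283.0, 205.0], [250.0, 226.0], [267.0, 206.0], [282.0, 188.0]]
```

View pics/s10.png

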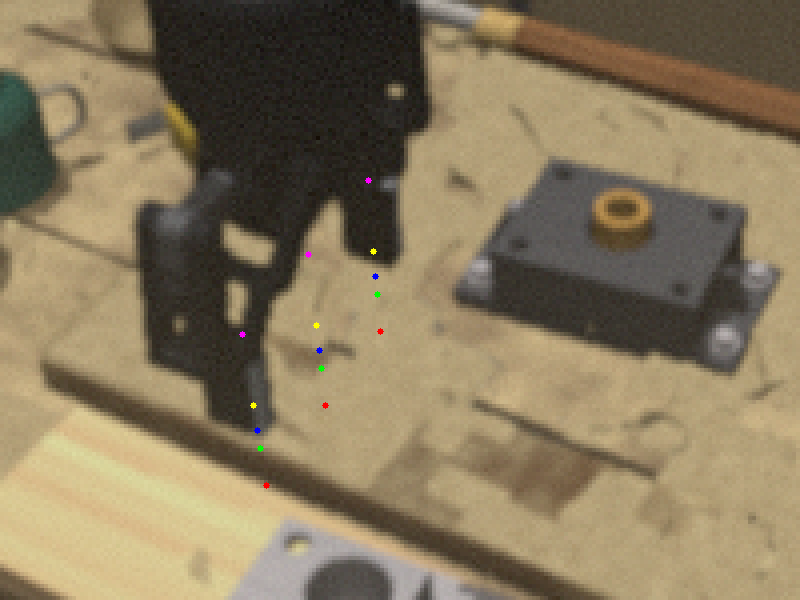

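The depth readings and this view show the drawn finger ends roughly 3–4 cm behind the nominal TCP when open, so the tips are higher than the TCP suggests. I come down in stages, partly closed so the tips clear the plate edge, and check force and picture as I go.

Request:
jog_arm(deltas=[[[0, 0, 0], [0, 0.03, 0.003], 0.75], [[0, 0, 0], [0, 0.06, 0.005], 0.75], [[0, 0, 0], [0, 0.085, 0.005], 0.75], [[0, 0, 0], [0, 0.105, 0.005], 0.75], [[0, 0, 0], [0, 0.118, 0.005], 0.75], [[0, 0, 0], [0, 0.126, 0.005], 0.75], [[0, 0, 0], [0, 0.13, 0.005], 0.75], [[0, 0, 0], [0, 0.13, 0.005], 0.75]], force=40)

```text
time: 9.27
eef_pos: [0.5254, 0.096, 0.0697]
tcp_rot: [-0.029, 0.707, -0.706, 0.028]
contact_force: [0.8, 0.1, 0.6]
opening: 0.748
```

```bash
python3 d.py .526 .097 .07 -175.2;  python3 look.py w11; python3 look.py s11 scene
python3 - <<'E'
import cv2
c=cv2.imread("pics/s11.png"); cv2.imwrite("pics/s11c.png",cv2.resize(c[200:350,190:390],(800,600)))
E
python3 cov.py
```

```text
t 9.2667 pos [0.5254 0.096  0.0697] x yaw -175.37 tilt 0.16 q [-0.011  0.141  2.025  0.003  0.976  1.478] F [0.82 0.12 0.57] op 0.748
rot [ 0.0026 -0.003   0.001 ] shift [-0.0007 -0.0003 -0.001 ]
hub 10391 rect(z,x) [array([-0.0004,  0.0009]), array([0.0463, 0.0534]), np.float64(0.0464)] y [-0.0181 -0.017  -0.0123] h 0.0885
plate+hub 40853 rect(z,x) [array([-0.0004,  0.0015]), array([0.1131, 0.0848]), np.float64(89.9844)] y [-0.0176  0.0084  0.0098] h 0.0631
```

View pics/w11.png

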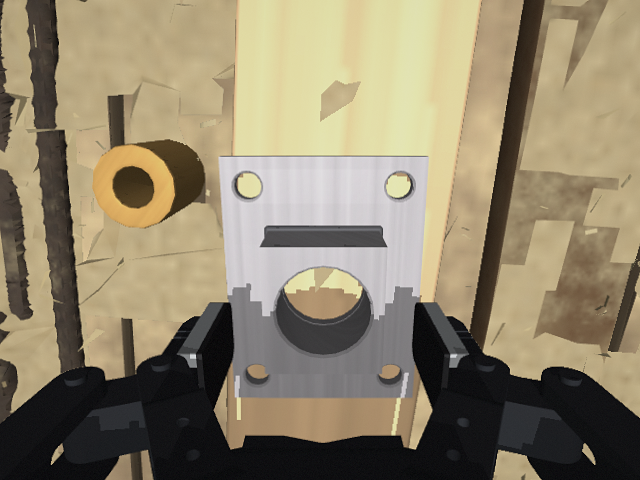

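View pics/s11c.png

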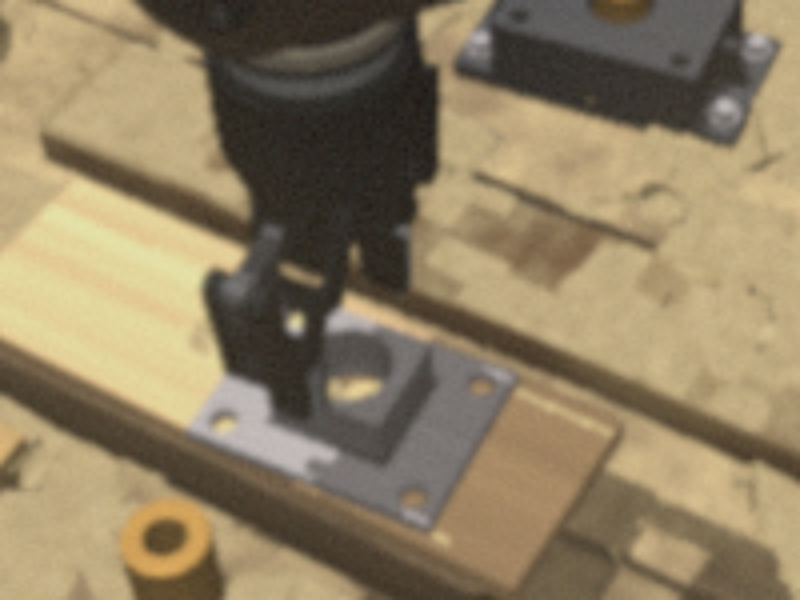

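Run:
```python
from m import *
W=np.load("s11.npy")
for (a,b) in((290,412),(290,400),(290,380),(295,360),(400,285),(395,270)):
    u=190+a//4;v=200+b//4; print((a,b),W[v,u].round(4))
W=np.load("w11.npy")
for v in range(300,345,5): print(v,W[v,[205,215,222,228]].round(3).tolist())
```

```text
(290, 412) [0.5236 0.1416 0.1071]
(290, 400) [0.5208 0.1437 0.1189]
(290, 380) [0.5104 0.1539 0.1493]
(295, 360) [0.5116 0.1487 0.1544]
(400, 285) [0.5204 0.0657 0.1071]
(395, 270) [0.524  0.0652 0.1145]
300 [[0.489, 0.163, 0.006], [0.489, 0.157, 0.006], [0.49, 0.153, 0.006], [0.516, 0.138, 0.062]]
305 [[0.486, 0.163, 0.006], [0.532, 0.133, 0.103], [0.533, 0.131, 0.105], [0.532, 0.129, 0.101]]
310 [[0.533, 0.135, 0.108], [0.533, 0.132, 0.109], [0.533, 0.13, 0.108], [0.531, 0.129, 0.102]]
315 [[0.533, 0.135, 0.111], [0.533, 0.131, 0.112], [0.533, 0.129, 0.111], [0.529, 0.129, 0.104]]
320 [[0.533, 0.133, 0.115], [0.533, 0.13, 0.116], [0.531, 0.129, 0.111], [0.527, 0.129, 0.102]]
325 [[0.533, 0.133, 0.118], [0.533, 0.13, 0.119], [0.529, 0.129, 0.111], [0.526, 0.128, 0.105]]
330 [[0.533, 0.132, 0.122], [0.533, 0.129, 0.122], [0.529, 0.129, 0.114], [0.524, 0.129, 0.103]]
335 [[0.533, 0.131, 0.125], [0.532, 0.129, 0.122], [0.528, 0.128, 0.114], [0.523, 0.128, 0.106]]
340 [[0.533, 0.13, 0.128], [0.53, 0.129, 0.122], [0.526, 0.128, 0.114], [0.522, 0.128, 0.107]]
```

Both cameras put the open tips at z ≈ 0.103, which is 15 mm above the hub top, so I go lower slowly and watch the force.

Request:
jog_arm(deltas=[[[0, 0, 0], [0.0005, 0.003, 0], 0.75], [[0, 0, 0], [0.0005, 0.006, 0], 0.75], [[0, 0, 0], [0.0005, 0.008, 0], 0.75], [[0, 0, 0], [0.0005, 0.01, 0], 0.75], [[0, 0, 0], [0.0005, 0.012, 0], 0.75]])

```text
time: 9.83
eef_pos: [0.5261, 0.0962, 0.0593]
tcp_rot: [-0.028, 0.707, -0.706, 0.029]
contact_force: [-0.7, 0.1, -0.2]
opening: 0.75
```

Request:
jog_arm(deltas=[[[0, 0, 0], [0, 0.004, 0], 0.75], [[0, 0, 0], [0, 0.007, 0], 0.75], [[0, 0, 0], [0, 0.01, 0], 0.75], [[0, 0, 0], [0, 0.013, 0], 0.75], [[0, 0, 0], [0, 0.015, 0], 0.75], [[0, 0, 0], [0, 0.015, 0], 0.75]])

```text
time: 10.33
eef_pos: [0.5257, 0.0962, 0.0436]
tcp_rot: [-0.028, 0.707, -0.706, 0.029]
contact_force: [0.2, 0.3, 0.9]
opening: 0.753
```

```bash
python3 d.py .526 .097 .04 -175.2;  python3 look.py w12; python3 look.py s12 scene
python3 - <<'E'
import cv2
c=cv2.imread("pics/s12.png"); cv2.imwrite("pics/s12c.png",cv2.resize(c[200:350,190:390],(800,600)))
E
python3 cov.py
```

```text
t 10.3333 pos [0.5257 0.0962 0.0436] x yaw -175.36 tilt 0.15 q [-0.01   0.182  2.036  0.003  0.923  1.478] F [0.19 0.33 0.86] op 0.753
rot [ 0.0024 -0.0027 -0.0011] shift [-0.0004  0.0036 -0.0008]
hub 17080 rect(z,x) [array([-0.0007,  0.0006]), array([0.092 , 0.0537]), np.float64(0.1726)] y [-0.0455 -0.044  -0.0387] h 0.0884
plate+hub 55547 rect(z,x) [array([-0.0007,  0.001 ]), array([0.092 , 0.1129]), np.float64(0.0353)] y [-0.0448 -0.0189 -0.0172] h 0.0633
```

View pics/w12.png

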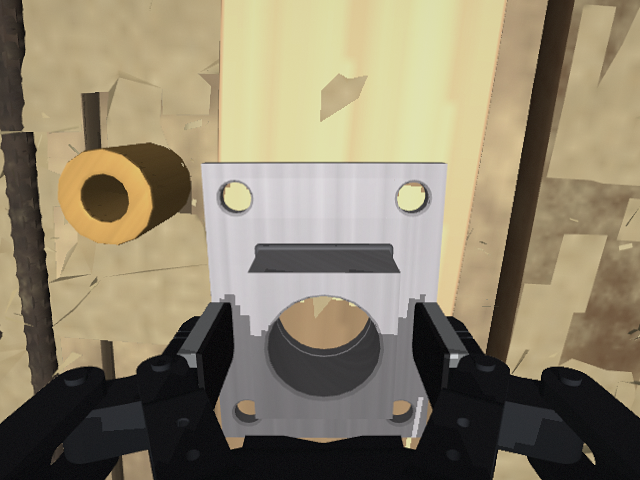

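View pics/s12c.png

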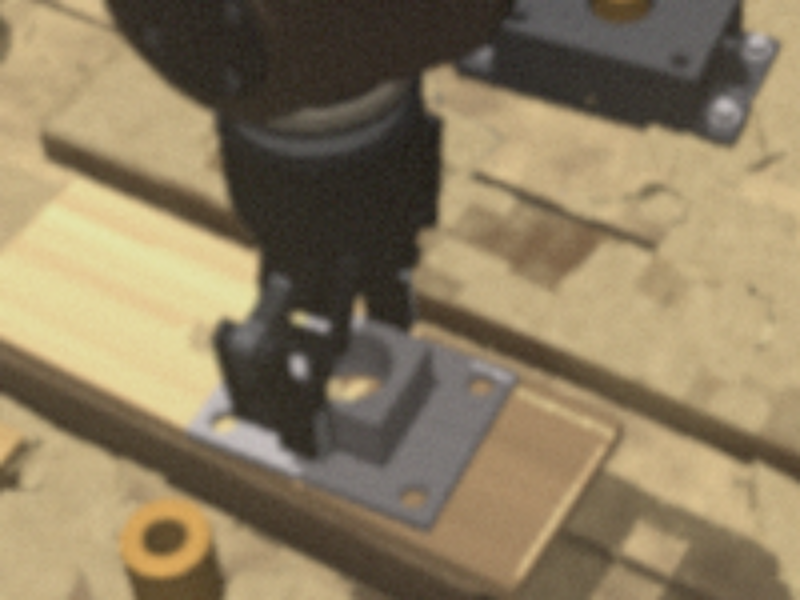

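The tips are now about 12 mm below the hub top and about 13 mm above the plate. I go 6 mm lower, then close on the hub.

Request:
jog_arm(deltas=[[[0, 0, 0], [0.0005, 0.003, 0], 0.75], [[0, -0.002, 0], [0.0005, 0.006, 0], 0.75], [[0, -0.002, 0], [0.0005, 0.006, 0], 0.75], [[0, -0.002, 0], [0.0005, 0.006, 0], 0.6], [[0, -0.002, 0], [0.0005, 0.006, 0], 0.4], [[0, -0.002, 0], [0.0005, 0.006, 0], 0.2], [[0, -0.002, 0], [0.0005, 0.006, 0], 0], [[0, -0.002, 0], [0.0005, 0.006, 0], 0], [[0, -0.002, 0], [0.0005, 0.006, 0], 0], [[0, -0.002, 0], [0.0005, 0.006, 0], 0]], force=70)

```text
time: 11.32
eef_pos: [0.526, 0.0961, 0.0386]
tcp_rot: [-0.028, 0.707, -0.706, 0.03]
contact_force: [0.9, -1.2, 1.4]
opening: 0.522
```

```bash
python3 d.py .526 .097 .1 -175.2;  python3 look.py w13
```

```text
t 11.3167 pos [0.526  0.0961 0.0386] x yaw -175.23 tilt 0.21 q [-0.01   0.189  2.038  0.003  0.911  1.476] F [ 0.86 -1.22  1.41] op 0.522
rot [ 0.0019 -0.0005 -0.0031] shift [-0.0002 -0.0614 -0.001 ]
```

View pics/w13.png

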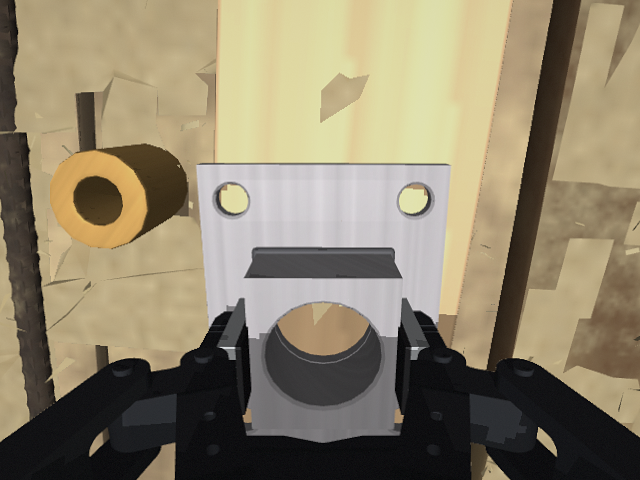

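The jaws are on the hub at opening 0.522, about 44–46 mm. I lift and check.

Request:
jog_arm(deltas=[[[0, 0, 0], [0, -0.005, 0], 0], [[0, 0, 0], [0, -0.015, 0], 0], [[0, 0, 0], [0, -0.03, 0], 0], [[0, 0, 0], [0, -0.05, 0], 0], [[0, 0, 0], [0, -0.07, 0], 0], [[0, 0, 0], [0, -0.085, 0], 0], [[0, 0, 0], [0, -0.09, 0], 0], [[0, 0, 0], [0, -0.09, 0], 0]], force=70)

```text
time: 12.03
eef_pos: [0.5265, 0.0961, 0.1303]
tcp_rot: [-0.027, 0.707, -0.706, 0.032]
contact_force: [-1.0, -0.4, -3.8]
opening: 0.525
```

```bash
python3 d.py .5537 -.1990 .13 -173.5;  python3 look.py w14
cat > hold.py <<'E'
from m import *
c=ctrl.read_camera("wrist"); c2=dict(c); c2["T"]=c["mount"]; W=world(c2); s=ctrl.get_state()
m=(W[...,1]>-.027)&(W[...,1]<0.0)&(abs(W[...,0])<.08)&(abs(W[...,2])<.06); m[:140]=False
P=W[m]; g=np.percentile(P[:,1],50)
a=P[abs(P[:,1]-g)<.004]; A=np.c_[a[:,[0,2]],np.ones(len(a))]; co=np.linalg.lstsq(A,a[:,1],rcond=None)[0]
print("plate top y",g.round(4),"slopes x,z deg",np.degrees(co[:2]).round(2))
k=cv2.morphologyEx((m&(abs(W[...,1]-g)<.006)).astype(np.uint8),cv2.MORPH_OPEN,np.ones((5,5)))>0
P=W[k];print("rect(z,x)",[np.round(v,4) for v in cv2.minAreaRect(P[:,[2,0]].astype(np.float32))],"x min",P[:,0].min().round(4))
h=(W[...,1]>g-.031)&(W[...,1]<g-.02)&(abs(W[...,2])<.0225)&(abs(W[...,0])<.05)
P=W[h]; print("hub x",np.percentile(P[:,0],[0.5,99.5]).round(4),"y",np.median(P[:,1]).round(4))
E
python3 hold.py
```

```text
t 12.0333 pos [0.5265 0.0961 0.1303] x yaw -175.23 tilt 0.36 q [-0.01   0.056  1.992  0.003  1.087  1.476] F [-0.97 -0.44 -3.79] op 0.525
rot [ 0.0019 -0.0302 -0.0061] shift [-0.0025 -0.0003  0.2963]
plate top y -0.0237 slopes x,z deg [-0.12 -0.08]
rect(z,x) [array([-0.0004, -0.0006]), array([0.0845, 0.1107]), np.float64(0.0829)] x min -0.056
hub x [-0.0264  0.0259] y -0.0497
```

View pics/w14.png

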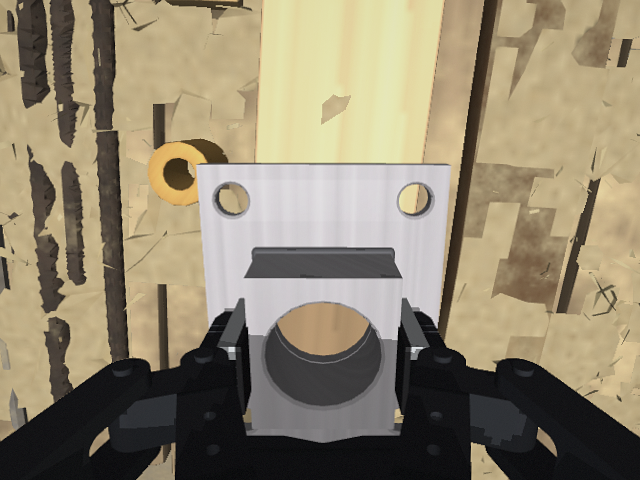

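The cover is held level, with slopes of 0.1° and centred within 0.5 mm. Its underside is 17.7 mm above the nominal TCP. I carry it high over to the housing.

Request:
jog_arm(deltas=[[[0, -0.003, 0], [0, 0, 0.01], 0], [[0, -0.006, -0.001], [0, 0, 0.03], 0], [[0, -0.009, -0.002], [0, 0, 0.06], 0], [[0, -0.012, -0.002], [-0.001, 0, 0.09], 0], [[0, -0.015, -0.003], [-0.001, 0, 0.12], 0], [[0, -0.018, -0.004], [-0.001, 0, 0.15], 0], [[0.001, -0.021, -0.005], [-0.002, 0, 0.18], 0], [[0.001, -0.024, -0.006], [-0.002, 0, 0.21], 0], [[0.002, -0.027, -0.006], [-0.002, 0, 0.235], 0], [[0.002, -0.03, -0.006], [-0.002, 0, 0.25], 0]])

```text
time: 12.97
eef_pos: [0.5466, -0.1561, 0.1254]
tcp_rot: [-0.042, 0.706, -0.706, 0.037]
contact_force: [0.2, 0.6, -4.1]
opening: 0.524
```

```bash
python3 d.py .5538 -.1990 .13 -173.5;  python3 look.py w15; python3 hold.py
```

```text
t 12.9667 pos [ 0.5466 -0.1561  0.1254] x yaw -173.62 tilt 0.41 q [-0.455  0.143  1.908 -0.004  1.097  1.006] F [ 0.25  0.55 -4.08] op 0.524
rot [ 0.0006 -0.0022  0.0072] shift [-0.0024 -0.0047  0.0434]
plate top y -0.0237 slopes x,z deg [-0.11 -0.07]
rect(z,x) [array([-0.0004, -0.0006]), array([0.0845, 0.111 ]), np.float64(0.0158)] x min -0.0561
hub x [-0.0264  0.0258] y -0.0496
```

View pics/w15.png

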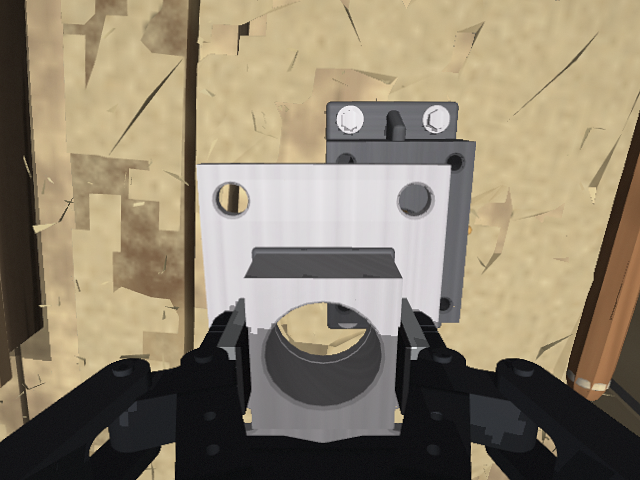

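The housing shows beside the held cover, with threads at (456,162) and (447,304). I use these two to get the cover-to-housing offset in the tool frame.

```bash
cat > b15.py <<'E'
from bore import *
W,o,d,px,c=holes([(456,162),(447,304)],10); print(px)
y=np.nanmedian(W[180:290,455:462,1]); print("plane y",y)
P=plane(o,d,y)
L=np.array([[31,-44],[31,44]])/1000.
t,a,res=fit(P,L); print("housing centre tool (z,x)",t.round(4),"ang",a.round(2),"dist",np.linalg.norm(P[0]-P[1]).round(4))
cv2.imwrite("pics/w15c.png",cv2.resize(c["pixels"][140:330,320:490],(680,760)[::1])[:600])
E
python3 b15.py
```

```text
[[454.9, 161.8, 174], [444.5, 303.9, 119]]
plane y 0.07906086897994319
housing centre tool (z,x) [ 0.0441 -0.0035] ang -0.65 dist 0.0877
```

This agrees with the world estimate to about 1 mm. I move over the housing and check before lowering.

Request:
jog_arm(deltas=[[[0, -0.002, 0.002], [-0.001, 0, 0.012], 0], [[0, -0.004, 0.004], [-0.002, 0, 0.026], 0], [[0, -0.006, 0.006], [-0.003, 0, 0.038], 0], [[0, -0.006, 0.007], [-0.003, 0, 0.044], 0], [[0, -0.006, 0.007], [-0.003, 0, 0.044], 0], [[0, -0.006, 0.007], [-0.003, 0, 0.044], 0]])

```text
time: 13.62
eef_pos: [0.5543, -0.1978, 0.1253]
tcp_rot: [-0.041, 0.707, -0.705, 0.041]
contact_force: [-0.3, -0.0, -3.8]
opening: 0.53
```

```bash
python3 d.py .5538 -.1990 .0585 -173.3;  python3 look.py w16
```

```text
t 13.6167 pos [ 0.5543 -0.1978  0.1253] x yaw -173.36 tilt 0.15 q [-0.516  0.182  1.863  0.002  1.098  0.938] F [-0.25 -0.04 -3.79] op 0.53
rot [ 0.0026 -0.0011  0.0004] shift [0.0006 0.0668 0.0013]
```

View pics/w16.png

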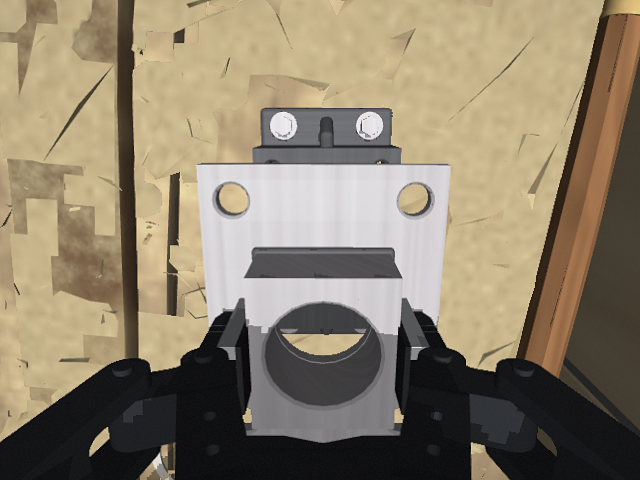

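The housing (252–400) and cover (197–451) are centred on each other within about 2 mm. I lower to about 30 mm above the top face.

Request:
jog_arm(deltas=[[[0, 0, 0], [0, 0.008, 0.0005], 0], [[0, 0, 0], [0, 0.02, 0.001], 0], [[0.002, -0.001, 0], [0, 0.033, 0.001], 0], [[0.002, -0.001, 0], [0, 0.045, 0.001], 0], [[0.002, -0.001, 0], [0, 0.055, 0.001], 0], [[0.002, -0.001, 0], [0, 0.062, 0.001], 0], [[0.002, -0.001, 0], [0, 0.066, 0.001], 0], [[0.002, -0.001, 0], [0, 0.066, 0.001], 0], [[0.002, -0.001, 0], [0, 0.066, 0.001], 0]])

```text
time: 14.42
eef_pos: [0.5545, -0.1983, 0.0592]
tcp_rot: [-0.042, 0.706, -0.706, 0.041]
contact_force: [0.3, 0.1, -4.2]
opening: 0.527
```

```bash
python3 d.py .5538 -.1990 .0585 -173.3;  python3 look.py w17; python3 look.py s17 scene; python3 look.py t17 top; python3 hold.py
python3 - <<'E'
import cv2,numpy as np
c=cv2.imread("pics/s17.png"); d=cv2.imread("pics/t17.png"); cv2.imwrite("pics/st17.png",np.hstack([cv2.resize(c[150:250,280:400],(400,333)),cv2.resize(d[150:270,350:494],(400,333))]))
E
```

```text
t 14.4167 pos [ 0.5545 -0.1983  0.0592] x yaw -173.28 tilt 0.05 q [-0.516  0.268  1.896  0.     0.978  0.937] F [ 0.32  0.06 -4.22] op 0.527
rot [0.0007 0.0004 0.0005] shift [0.0007 0.0007 0.0006]
plate top y -0.0237 slopes x,z deg [-0.12 -0.05]
rect(z,x) [array([-0.0004, -0.0007]), array([0.0846, 0.1105]), np.float64(0.1245)] x min -0.056
hub x [-0.0264  0.0259] y -0.0496
```

View pics/w17.png

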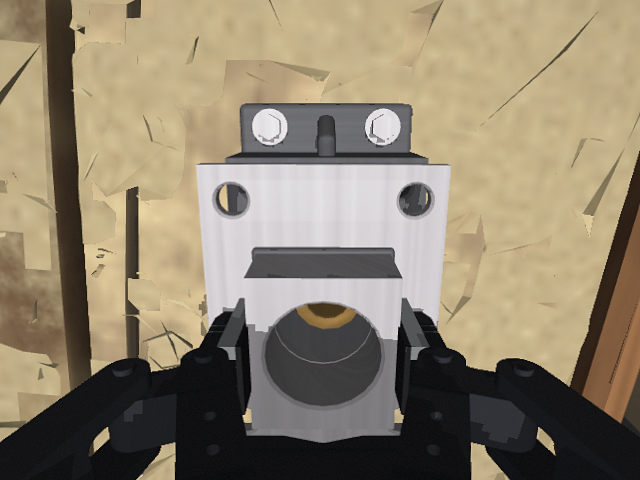

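View pics/st17.png

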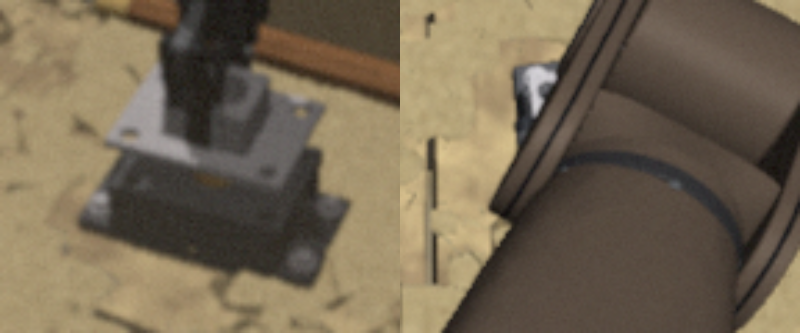

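Run:
```python
from m import *
c=ctrl.read_camera("wrist"); c2=dict(c); c2["T"]=c["mount"]; W=world(c2)
m=(abs(W[...,1]-.013)<.006); m[170:]=False
m=cv2.morphologyEx(m.astype(np.uint8),cv2.MORPH_OPEN,np.ones((2,3)))>0
P=W[m&(abs(W[...,2])<.06)]; print(len(P),"y",np.median(P[:,1]).round(4),"z ext",P[:,2].min().round(4),P[:,2].max().round(4))
# back edge line: min x per column
zs=[];xs=[]
for u in range(232,424,3):
    q=W[:165,u][m[:165,u]]
    if len(q): zs.append(q[0,2]); xs.append(q[:,0].min())
a=np.polyfit(zs,xs,1); print("edge x at z=0",a[1].round(4),"deg",np.degrees(a[0]).round(2),"-> centre x",(a[1]+.056).round(4))
# bush visible in bore
hsv=cv2.cvtColor(c["pixels"],cv2.COLOR_BGR2HSV)
b=(hsv[...,1]>120)&(hsv[...,0]>10)&(hsv[...,0]<30); b[:295]=b[345:]=False; b[:,:280]=b[:,370:]=False
Q=W[b&np.isfinite(W[...,0])]; print("bush y",np.median(Q[:,1]).round(4),"x min",np.percentile(Q[:,0],[1,99]).round(4),"z",np.percentile(Q[:,2],[1,50,99]).round(4))
```

```text
1119 y 0.0137 z ext -0.0417 0.0424
edge x at z=0 -0.0558 deg 0.06 -> centre x 0.0002
bush y 0.0005 x min [0.0059 0.0153] z [-0.0109  0.0005  0.0119]
```

Run:
```python
from m import *
W=np.load("s17.npy"); P=box(W,[.52,.15,.042],[.61,.24,.06]); print("wide",len(P),P.mean(0).round(3),np.median(P[:,2]).round(4))
s=ctrl.get_state(); print(abs(s["dq"]).max(),s["eef_pos"],s["opening"],s["contact_force"],s["time"])
ctrl.sign_off()
```

```text
wide 357 [0.56  0.185 0.048] 0.0488
0.005452169347124159 [ 0.55481831 -0.19854026  0.06007225] 0.5240192774034151 [ 0.47116101 -0.44167717 -3.56183229] 14.6667
the job is handed in; nothing more can be done
```

The slim bush is home in the bore, and the arm is holding the flange cover over the housing, ready for your screws. I handed the job in at 14.7 s of the 61 s. `sign_off` reports no verdict, so these are my own last checks:

- **Slim bush:** I lowered it about 17 mm into the bore before letting go, and it dropped the rest of the way. Its top measured 13 to 14 mm above the housing's top face (14 mm expected), and it was centred within about 1 mm.
- **Cover:** It is gripped by the hub at 70 N. It is level to about 0.1°, and its underside is about 31 mm above the housing, clear of housing and bush. Its centre is within about 1 mm of the housing's, with about 0.1° of yaw error, so the screw holes are well inside 6 mm. The arm was still, and the wrist felt about the cover's weight (3.6 to 4.2 N).
- **Wide bush:** It is still standing where it was.
- **Caliper, abrasive roll and off-cut:** The arm never went near them, but I did not measure their positions again at the end.

**Disagreement with the description:** both the wrist and scene cameras showed the fingertips about 3 cm behind the stated tool point. I went by the cameras and the force reading, so I took the cover with the tool point lower than the stated geometry suggests. Because of this, the bush was held only near its top, but it did not slip.

The top camera was blocked by the arm at the end, so the final alignment comes from the wrist camera, with the scene picture looking consistent.

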